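# Screw a wing cap on the thread gauge and sort it by whether it turns home

### The job

Try the brass wing cap on the thread gauge: screw it on clockwise with light, finger-tight force, never forcing it, until it stops. Then unscrew it and sort it: into the square wooden tray if it went fully home, rim down on the flange, or into the round metal pan if it stopped short with a gap left under its rim. Do not shove the other things on the bench about.

Things in the scene. Friction and masses are not known exactly. Their poses are not given: they have to be found in the camera images.
- cap_wing (a point): wing of the brass cap. Cap: 47 mm diameter, 32 mm tall, open below, 120 g. Wing: upright fin on top, 40 mm long (x), 10 mm thick (y), 26 mm tall; pinch it across y. This point is on the cap's axis, in the middle of the wing, 13 mm above the cap's round top, 45 mm above its rim; z up. A half turn of the cap makes no difference
- cap_rim (a point): centre of the cap's lower rim, on which it stands; axes as the wing's. The bore is 40 mm wide; inside, two round thread lugs of 5 mm stick 6.5 mm inwards at +x and -x (under the ends of the wing), centres 9 mm above the rim. In a faulty cap a stud inside the bore stands too proud and strikes the plug's top too early; it cannot be seen from outside
- gauge: thread gauge fixed to the bench; origin on the bench under the plug's axis. Dark steel base plate 100 (x) x 76 (y) x 9 mm, round flange of 62 mm diameter up to 16 mm, and on it an upright plug of 37 mm diameter to 42 mm, with a coarse two-start right-hand thread. The plug does not turn in use. Cap on plug: 1.5 mm sideways play all round
- gauge_flange (a point): centre of the flange's upper face, on which the rim of a cap that is fully home lands; axes as the gauge's. Clockwise from above draws a cap down 8 mm per rad (1.8 mm axial play). A good cap's rim lands on the flange 1 to 1.2 rad past the slot; a faulty one stops earlier, 1.4 to 5 mm up. Running free takes under 0.1 Nm; 0.3 Nm is finger-tight; once tight, 0.1 rad more forces it. To remove: turn back to the slot, lift
- gauge_top (a point): centre of the plug's flat top, 26 mm above the flange. Two entry slots for the lugs open in it, opposite each other, roughly at +x and -x, but clocked by up to 0.2 rad either way (not told). A lug enters within 0.1 rad of a slot's middle. With the lugs on the flat top the cap's rim is 19.5 mm above the flange; in the slots it drops to 6 to 7 mm
- tray_in (a point): square wooden tray for good caps, fixed to the bench: 125 x 105 mm outside, walls 4 mm thick and 26 mm tall; this point is the centre of its inner floor, about 4 mm above the bench
- pan_in (a point): round aluminium pan for rejects, fixed to the bench: 120 mm across the rim, 105 mm inside at the floor, 30 mm tall; this point is the centre of its inner floor, 4 mm above the bench
Mind the look-alikes: they are no part of the job. What is meant by the part that bears cap_wing is not green, and is the larger of those in its own colour.

How it is judged:
On the way:
1. the cap has been screwed on the gauge as far as it goes (to within about 1.2 mm of its stop) (horizontal distance between cap_rim and gauge_flange below 0.004 m and (z of cap_rim in the frame of gauge_flange below 0.0016 m or (value of joint cap_stud above 0.0005 m and z of cap_rim in the frame of gauge_flange below 0.0022 m) or (value of joint cap_stud above 0.001 m and z of cap_rim in the frame of gauge_flange below 0.0027 m) or (value of joint cap_stud above 0.0015 m and z of cap_rim in the frame of gauge_flange below 0.0032 m) or (value of joint cap_stud above 0.002 m and z of cap_rim in the frame of gauge_flange below 0.0037 m) or (value of joint cap_stud above 0.0025 m and z of cap_rim in the frame of gauge_flange below 0.0042 m) or (value of joint cap_stud above 0.003 m and z of cap_rim in the frame of gauge_flange below 0.0047 m) or (value of joint cap_stud above 0.0035 m and z of cap_rim in the frame of gauge_flange below 0.0052 m) or (value of joint cap_stud above 0.004 m and z of cap_rim in the frame of gauge_flange below 0.0057 m) or (value of joint cap_stud above 0.0045 m and z of cap_rim in the frame of gauge_flange below 0.0062 m))), for 0.2 s.
At the end, for the whole second after the job is handed in: after the trial the cap lies or stands at rest, released, on the floor of the tray if it turned home, or of the pan if it stopped short (a cap that stops with a gap of only 0.4 to 1.4 mm may go in either) (((value of joint cap_stud below 0.0014 m and horizontal distance between cap_wing and tray_in below 0.055 m) or (value of joint cap_stud above 0.0004 m and horizontal distance between cap_wing and pan_in below 0.055 m)) and height (world z) of cap_wing below 0.065 m and linear speed of cap below 0.02 m/s); the robot touches nothing.
It fails at once if the cap is forced on the gauge (more than 100 N between cap and gauge) (contact force between cap and gauge above 100 N).
It fails at once if a loose bystander is shoved by more than 30 mm (distance of any of tape_roll, screwdriver_b, marker_pen, solder_reel, half_shell_1, half_shell_2, z_bracket_1, yoke_plate from where it was at the start of the episode above 0.03 m).
It also fails if it takes over 61 s, if anything falls off the work surface, if the arm or the gripper's body presses on something with over 40 N, if the wrist force passes 120 N, or if a joint passes its speed limit or range.

### The arm

A 7-joint arm with a two-finger parallel gripper is mounted at the origin on a cart in front of the work surface, level with it; the furniture and walls round the work are solid. World frame = base frame: x ahead of the robot, y to its left, z up, the work surface at z = 0. Lengths are in m, angles in rad, forces in N, time in s.
With the tool pointing down it reaches from about 0.35 to 0.9 m from the base axis. Payload 19.9 kg.
Tool frame: the origin (TCP) lies midway between the tips of the shut fingers; the grasp point (between the pads) lies 19 mm behind it; z points along the fingers, y is the direction in which the jaws open and shut (so a half turn about z gives the same grasp; the last joint's range is limited). The gripper opens to 94 mm and grips with 3 to 60 N. Pads are 16 mm wide; open, the fingers measure 119 mm over their backs; the gripper's body (75 mm by 177 mm) begins 78 mm behind the grasp point.
Start: joints at [-1.276, 0.417, -0.01, 1.614, 0.005, 1.111, -0.053], TCP at [0.206, 0.59, 0.205] pointing down, gripper open.
Joint ranges: [-2.81, 2.81], [-0.39, 2.02], [-1.27, 1.25], [0.06, 2.57], [-1.19, 4.33], [0.19, 2], [-2.82, 2.82]. Speed limits (rad/s): [1.89, 1.89, 2.39, 2.39, 3.01, 3.01, 3.01].

### API

Orientations are given as a 3x3 rotation matrix whose columns are the frame's x, y, z axes.
In Python, from station import move_pose, servo_line, goto_joints, ungrasp, grasp, wait, inverse_kinematics, grab_frame, IKError, hand_in, silhouettes, current_time_s, current_joint_positions, current_dq, current_joint_torque, current_ee_pos, current_tcp_rot, current_wrist_force, current_wrist_torque, current_width gives the robot as it stands. Calls block until the motion is done:
- move_pose(position, orientation): joint-space move of the TCP to a pose.
- servo_line(position, vel=0.15, orientation=None): straight line of the TCP; orientation=None keeps the orientation; vel is the mean speed in m/s.
- goto_joints(angles): joint-space move.
- ungrasp() and grasp(strength=None): open the fingers fully, or close them until they stop; strength is the grip in N (None keeps the last).
- wait(seconds).
- inverse_kinematics(position, orientation): joint angles nearest the present ones, or None.
- grab_frame(name): name is "side" or "top" or "wrist"; returns a dict with "img" (420x560x3 uint8, red, green, blue), "fx", "fy", "cx", "cy" (pixels), "k1" (the pictures are not rectified: a ray, as slopes to the right and down, at radius r is drawn at 1 + k1 r^2 times it, then the intrinsics apply), "cam_to_world" (4x4, takes a point from camera to world coordinates). Camera axes: x right, y up, looking along -z (the intrinsics and any distortion apply to the point x, -y, -z); pixel columns grow to the right and rows downward; lengths in m; the calibration is good to about 2 mm. A picture is of the moment at which its call begins. There is no depth.
A pose or a line that the arm cannot do raises IKError and nothing moves.
- hand_in(): hands the job in, once; it reports no verdict.
Trained networks look in a picture, given as the dict that the camera call returned (one of the last four; its "shot" number tells which), for a name from the list of things; names that differ only in an ending like _2 or _b are one class to them, and where a whole thing is asked for, a point or a joint stands for the part that bears it (a point fixed in the world has none). Each returns a list of dicts, best first, with "confidence" (0 to 1); they miss things now and then, are a little off and sometimes report something else, mostly with a low value. They report only what shows in the picture. A call takes as long as a camera call. They do not tell look-alikes from the thing itself.
- silhouettes(picture, target): "pixels" (420x560 bool, what is visible of it) and "position" ([column, row] in pixels, amid what is visible of it).
Readings, each from a call of its own:
- current_time_s(): time.
- current_joint_positions(): joint angles.
- current_dq(): joint speeds.
- current_joint_torque(): joint torques, N m.
- current_ee_pos(): TCP position.
- current_tcp_rot(): TCP orientation.
- current_wrist_force(): force on the tool from outside, world axes, zero at the start.
- current_wrist_torque(): the same for the moment, N m.
- current_width(): opening from 0.0 (shut) to 1.0 (fully open).
Only numpy, scipy, OpenCV 4.12 (cv2) and the standard library are available. Lean on these libraries where they do the work, as an engineer would, in place of code of your own. Each camera call takes 0.05 s, during which the arm holds its last target.

## Working session

There is one attempt and no reset: what is moved stays moved. The work goes in short steps, each a Python script; the robot and the scene stay as the last script left them, time stands still between calls to the robot, and variables do not carry over. Pictures are saved under pics/ and viewed, and the job is handed in when it is done.

```bash
mkdir -p pics; ls; python3 - <<'E'
from station import *
import cv2,numpy as np
for n in ["side","top","wrist"]:
    f=grab_frame(n); cv2.imwrite(f"pics/{n}0.png",f["img"][:,:,::-1])
    print(n,{k:(np.round(v,3).tolist() if k!="img" else 0) for k,v in f.items()})
    for t in ["cap_wing","gauge","tray_in","pan_in"]:
        try:
            for s in silhouettes(f,t): print(t,s["confidence"],s["position"],s["pixels"].sum())
        except Exception as e: print(t,e)
print(current_time_s())
E
```

```text
pics
side {'img': 0, 'fx': 433.568, 'fy': 433.568, 'cx': 282.658, 'cy': 212.558, 'k1': 0.024, 'cam_to_world': [[0.797, 0.395, -0.457, 0.053], [-0.604, 0.503, -0.619, -0.556], [-0.015, 0.769, 0.639, 0.649], [0.0, 0.0, 0.0, 1.0]], 'shot': 1}
cap_wing 0.84 [232.5, 258.3] 594
cap_wing 0.73 [275.3, 253.4] 285
cap_wing 0.65 [264.4, 228.8] 568
gauge 0.77 [304.9, 218.3] 947
tray_in 0.61 [369.5, 281.1] 3240
top {'img': 0, 'fx': 406.504, 'fy': 406.504, 'cx': 277.119, 'cy': 210.58, 'k1': -0.069, 'cam_to_world': [[0.002, 0.999, -0.046, 0.417], [-0.999, 0.004, 0.035, 0.021], [0.035, 0.046, 0.998, 0.9], [0.0, 0.0, 0.0, 1.0]], 'shot': 2}
cap_wing 0.94 [259.9, 219.1] 349
cap_wing 0.78 [271.8, 265.0] 408
cap_wing 0.46 [290.9, 230.6] 205
gauge 0.58 [265.3, 172.8] 1548
tray_in 0.89 [362.2, 183.2] 2738
pan_in 0.84 [175.0, 190.9] 2459
wrist {'img': 0, 'fx': 342.41, 'fy': 342.41, 'cx': 282.441, 'cy': 205.008, 'k1': -0.043, 'cam_to_world': [[0.329, -0.915, -0.232, 0.137], [0.944, 0.319, 0.082, 0.614], [-0.001, -0.246, 0.969, 0.385], [0.0, 0.0, 0.0, 1.0]], 'shot': 3}
0.75
```

View pics/side0.png

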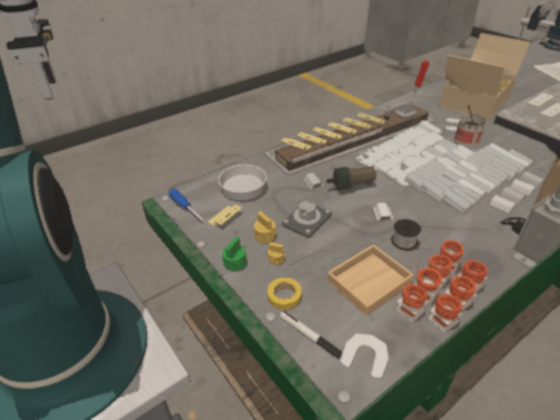

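View pics/top0.png

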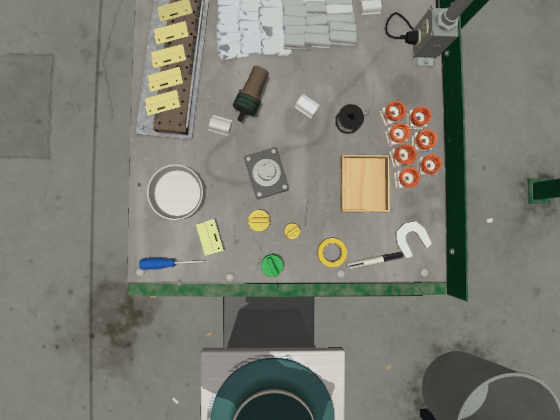

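```bash
python3 - <<'E'
import cv2
a=cv2.imread("pics/top0.png")[150:300,190:350]; cv2.imwrite("pics/top0c.png",cv2.resize(a,None,fx=4,fy=4,interpolation=cv2.INTER_CUBIC))
a=cv2.imread("pics/side0.png")[170:300,180:340]; cv2.imwrite("pics/side0c.png",cv2.resize(a,None,fx=4,fy=4,interpolation=cv2.INTER_CUBIC))
E
```

```text
(no output)
```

View pics/top0c.png

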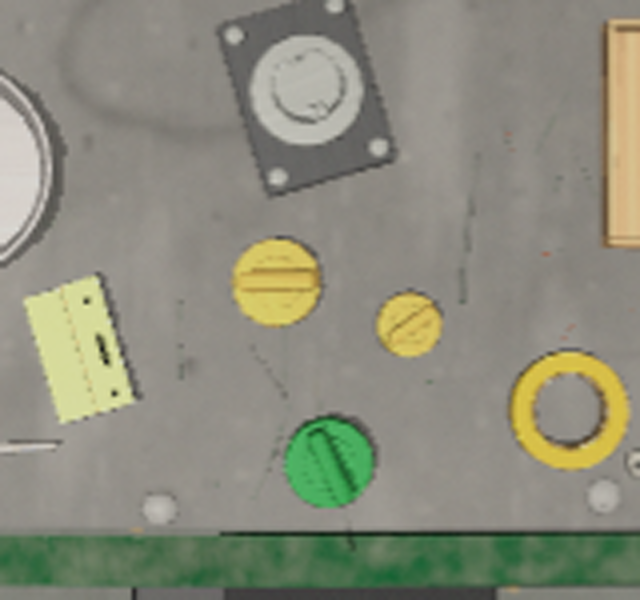

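View pics/side0c.png

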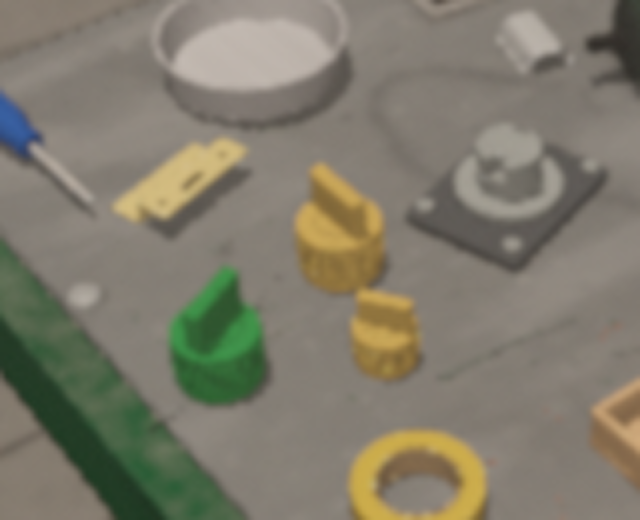

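The candidates for cap_wing in the top picture are:
- **Large yellow cap (260,219):** it has a fin and is the larger of the two yellow ones.
- **Small yellow cap (292,231):** too small.
- **Green cap (272,265):** wrong colour.

The large yellow/brass cap fits the description, and both enlarged crops confirm it. Next I'll measure.

```bash
cat > h.py <<'E'
from station import *
import cv2,numpy as np
def ray(f,uv):
    K=np.array([[f["fx"],0,f["cx"]],[0,f["fy"],f["cy"]],[0,0,1.]])
    p=cv2.undistortPoints(np.array([[uv]],float),K,np.array([f["k1"],0,0,0.]))[0,0]
    T=np.array(f["cam_to_world"]); d=T[:3,:3]@np.array([p[0],-p[1],-1.]); return T[:3,3],d/np.linalg.norm(d)
def onz(f,uv,z):
    o,d=ray(f,uv); return o+d*(z-o[2])/d[2]
def tri(rs):
    A=sum(np.eye(3)-np.outer(d,d) for o,d in rs); b=sum((np.eye(3)-np.outer(d,d))@o for o,d in rs)
    return np.linalg.solve(A,b)
def proj(f,X):
    T=np.array(f["cam_to_world"]); q=T[:3,:3].T@(np.asarray(X,float)-T[:3,3]); a=np.array([q[0],-q[1]])/-q[2]
    a=a*(1+f["k1"]*(a@a)); return np.array([f["fx"]*a[0]+f["cx"],f["fy"]*a[1]+f["cy"]])
def rot(th): # tool down, tool y at angle th+90deg.. : tool x axis at th
    c,s=np.cos(th),np.sin(th); return np.array([[c,s,0],[s,-c,0],[0,0,-1.]])
E
python3 - <<'E'
from h import *
np.set_printoptions(precision=4,suppress=True)
t=grab_frame("top"); s=grab_frame("side")
print(current_tcp_rot())
for n,z in [("cap_wing",.035),("gauge",.009),("tray_in",.01),("pan_in",.015)]:
    for x in silhouettes(t,n):
        print(n,x["confidence"],x["position"],onz(t,x["position"],z))
    for x in silhouettes(s,n):
        print(" side",n,x["confidence"],x["position"],onz(s,x["position"],z))
c=lambda u,v:(190+u/4-.375,150+v/4-.375)
c2=lambda u,v:(180+u/4-.375,170+v/4-.375)
print("gauge corner bolts",[onz(t,c(*p),.009) for p in [(235,35),(335,5),(380,147),(278,177)]])
print("flange",onz(t,c(306,90),.016),"plug top",onz(t,c(308,86),.042),"side plug top",onz(s,c2(508,145),.042))
print("cap top disc",onz(t,c(277,283),.032),"wing",onz(t,c(277,281),.058))
E
```

```text
[[-0.9441  0.3296  0.    ]
 [ 0.3296  0.9441 -0.    ]
 [-0.     -0.     -1.    ]]
cap_wing 0.93 [259.6, 221.3] [0.4342 0.0277 0.035 ]
cap_wing 0.76 [271.3, 266.2] [0.3391 0.0025 0.035 ]
cap_wing 0.61 [291.8, 228.0] [ 0.4201 -0.0409  0.035 ]
 side cap_wing 0.76 [233.0, 257.5] [ 0.3306 -0.0121  0.035 ]
 side cap_wing 0.63 [262.0, 225.9] [0.4297 0.0297 0.035 ]
 side cap_wing 0.59 [273.7, 254.8] [ 0.3983 -0.0555  0.035 ]
gauge 0.94 [264.5, 173.4] [0.5402 0.0175 0.009 ]
 side gauge 0.57 [305.0, 218.9] [0.5363 0.014  0.009 ]
tray_in 0.74 [259.9, 224.6] [0.4274 0.0272 0.01  ]
tray_in 0.56 [363.8, 182.5] [ 0.5215 -0.2032  0.01  ]
 side tray_in 0.82 [370.9, 277.7] [ 0.5247 -0.2015  0.01  ]
pan_in 0.77 [170.7, 191.8] [0.4981 0.2216 0.015 ]
 side pan_in 0.61 [242.8, 181.8] [0.4999 0.2152 0.015 ]
gauge corner bolts [array([0.5734, 0.0532, 0.009 ]), array([ 0.5906, -0.0019,  0.009 ]), array([ 0.5118, -0.0269,  0.009 ]), array([0.4949, 0.0292, 0.009 ])]
flange [0.5421 0.014  0.016 ] plug top [0.5406 0.0132 0.042 ] side plug top [0.5425 0.0168 0.042 ]
cap top disc [0.4362 0.0292 0.032 ] wing [0.4367 0.029  0.058 ]
```

```bash
python3 - <<'E'
from h import *
np.set_printoptions(precision=4,suppress=True)
move_pose([0.436,-0.044,0.10],rot(np.pi/2)); print(current_time_s(),current_joint_positions(),current_ee_pos())
f=grab_frame("wrist"); cv2.imwrite("pics/w1.png",f["img"][:,:,::-1]); np.save("f1.npy",f,allow_pickle=True)
for x in silhouettes(f,"cap_wing"): print(x["confidence"],x["position"],onz(f,x["position"],.04))
servo_line([0.5425,-0.06,0.10],vel=0.2)
f=grab_frame("wrist"); cv2.imwrite("pics/w2.png",f["img"][:,:,::-1]); np.save("f2.npy",f,allow_pickle=True)
for x in silhouettes(f,"gauge"): print(x["confidence"],x["position"],onz(f,x["position"],.02))
print(current_time_s(),current_joint_positions(),current_ee_pos(),f["cam_to_world"])
E
```

```text
3.675 [-0.6637  0.3105  0.7997  2.1757 -0.3197  0.7717  0.3461] [ 0.4363 -0.0433  0.1   ]
0.92 [256.1, 204.1] [ 0.4156 -0.032   0.04  ]
0.85 [284.9, 111.3] [0.4361 0.0328 0.04  ]
0.61 [155.0, 152.9] [0.3453 0.0048 0.04  ]
0.91 [282.3, 110.8] [0.5395 0.0168 0.02  ]
4.5667 [-0.5173  0.5001  0.7288  1.9257 -0.4291  0.8765  0.4322] [ 0.5415 -0.0597  0.1   ] [[ 1.     -0.0007  0.0021  0.5402]
 [ 0.0002  0.9689  0.2475  0.0118]
 [-0.0022 -0.2475  0.9689  0.2792]
 [ 0.      0.      0.      1.    ]]
```

View pics/w1.png

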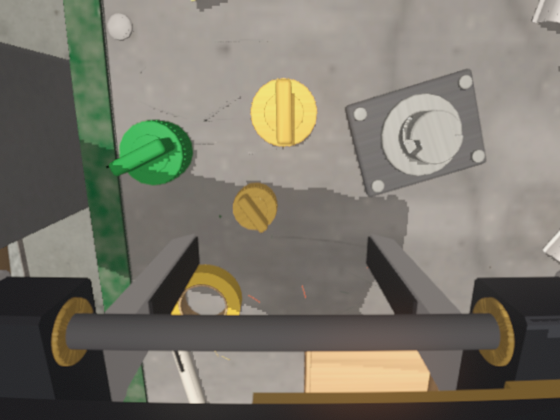

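View pics/w2.png

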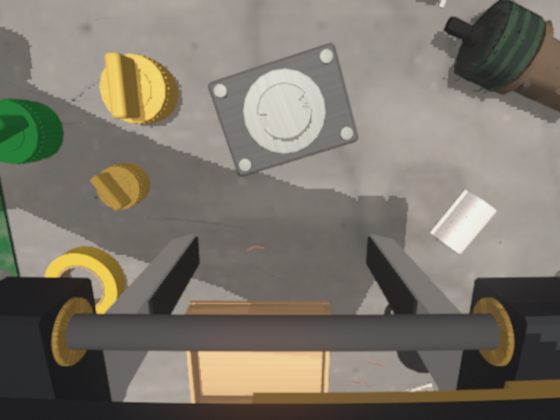

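```bash
python3 - <<'E'
import cv2,numpy as np
a=cv2.imread("pics/w2.png")[60:160,230:340]; b=cv2.imread("pics/w1.png")[80:190,380:480]
a=cv2.resize(a[:,:],(770,700),interpolation=cv2.INTER_CUBIC)
cv2.imwrite("pics/w2c.png",cv2.resize(a,(660,600)))
b=cv2.imread("pics/w1.png"); b=np.hstack([cv2.resize(b[70:155,240:325],(400,400),interpolation=cv2.INTER_CUBIC),cv2.resize(b[80:180,380:480],(400,400),interpolation=cv2.INTER_CUBIC)])
cv2.imwrite("pics/w1c.png",b)
E
```

```text
(no output)
```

View pics/w2c.png

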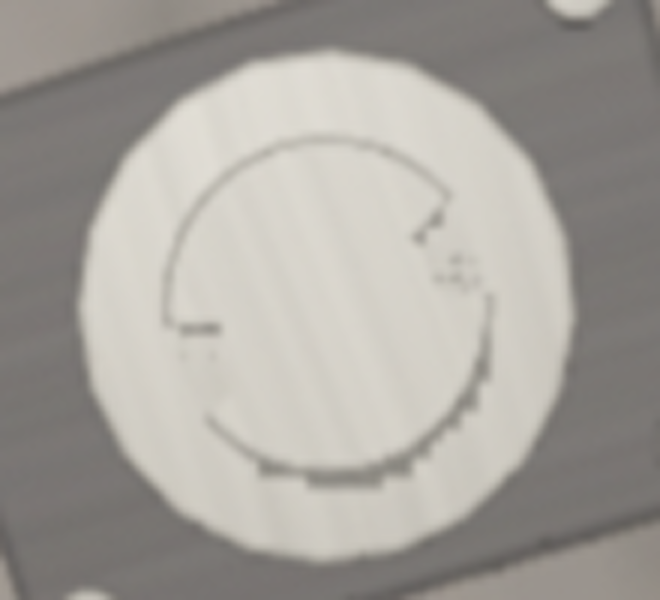

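View pics/w1c.png

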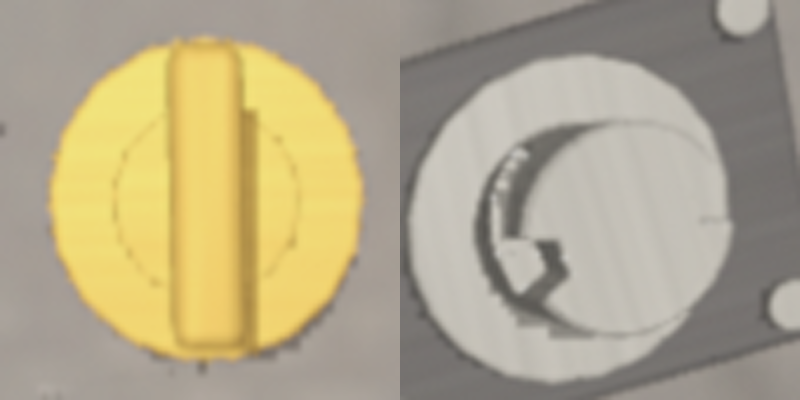

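```bash
python3 - <<'E'
from h import *
np.set_printoptions(precision=4,suppress=True)
f=np.load("f2.npy",allow_pickle=True).item(); g=np.load("f1.npy",allow_pickle=True).item()
c=lambda p:(230+p[0]/6-.42,60+p[1]/6-.42)
def circ(P):
    P=np.array(P)[:,:2]; A=np.c_[2*P,np.ones(len(P))]; s=np.linalg.lstsq(A,(P**2).sum(1),rcond=None)[0]; return s[:2],np.sqrt(s[2]+s[:2]@s[:2])
rim=[(165,310),(180,240),(225,180),(275,148),(330,135),(390,148),(450,193),(490,295),(478,360),(440,425),(385,460),(330,470),(260,455),(210,415)]
ctr,r=circ([onz(f,c(p),.042) for p in rim]); print("plug top",ctr,r)
fl=[(80,310),(125,155),(195,85),(330,50),(410,65),(480,100),(530,160),(573,310),(530,440),(460,520),(330,560),(215,530),(120,440)]
print("flange",circ([onz(f,c(p),.016) for p in fl]))
for p in [(450,193),(490,295),(165,325),(210,415)]:
    d=onz(f,c(p),.042)[:2]-ctr; print(p,np.linalg.norm(d),np.arctan2(d[1],d[0]))
# bolts
bo=[onz(f,p,.011)[:2] for p in [(220,91),(326,56),(347,133),(245,165)]]; print(np.mean(bo,0),[np.arctan2(*(bo[j]-bo[i])[::-1]) for i,j in((0,1),(3,2))])
# cap in w1: crop (240,70) scale 400/85
k=85/400; cc=lambda p:(240+p[0]*k-.4,70+p[1]*k-.4)
print("cap",circ([onz(g,cc(p),.032) for p in [(50,195),(75,120),(120,65),(205,38),(290,65),(335,120),(362,195),(340,280),(290,330),(205,360),(120,330),(72,275)]]))
a=onz(g,cc((205,45)),.058);b=onz(g,cc((208,347)),.058); print("wing ends",a,b,np.linalg.norm(a-b),np.arctan2(*(a-b)[1::-1]),(a+b)/2)
E
```

```text
plug top [0.541  0.0164] 0.01803196593046643
flange (array([0.5407, 0.0166]), np.float64(0.030623599993649997))
(450, 193) 0.018071485342873964 0.737759826563292
(490, 295) 0.018035290014417196 0.06918475274455387
(165, 325) 0.018421808301352923 -3.0319739121004274
(210, 415) 0.017913363814883516 -2.4149338439997026
[0.541  0.0159] [np.float64(0.3029942512598281), np.float64(0.30363820183910434)]
cap (array([0.4351, 0.0321]), np.float64(0.02296503874859595))
wing ends [0.4349 0.0516 0.058 ] [0.4354 0.0126 0.058 ] 0.03902925418231784 1.5837891321126734 [0.4351 0.0321 0.058 ]
```

```bash
python3 - <<'E'
from h import *
np.set_printoptions(precision=4,suppress=True)
R=rot(np.pi/2)
move_pose([0.4355,0.031,0.075],R)
servo_line([0.4355,0.031,0.036],vel=0.1)
print(current_ee_pos(),current_wrist_force(),current_wrist_torque())
grasp(40); print(current_width(),current_wrist_force(),current_wrist_torque(),current_ee_pos())
f=grab_frame("wrist"); cv2.imwrite("pics/w3.png",f["img"][:,:,::-1]); np.save("f3.npy",f,allow_pickle=True)
servo_line([0.4355,0.031,0.12],vel=0.15)
print(current_width(),current_wrist_force(),current_wrist_torque(),current_ee_pos(),current_time_s())
f=grab_frame("wrist"); cv2.imwrite("pics/w4.png",f["img"][:,:,::-1]); np.save("f4.npy",f,allow_pickle=True)
f=grab_frame("side"); cv2.imwrite("pics/s4.png",f["img"][:,:,::-1]); np.save("f4s.npy",f,allow_pickle=True)
E
python3 -c "
import cv2,numpy as np
cv2.imwrite('pics/ws4.png',np.hstack([cv2.imread('pics/w4.png')[:,80:480],cv2.resize(cv2.imread('pics/s4.png')[120:260,200:334],(400,420))]))"
```

```text
[0.4358 0.0304 0.0362] [0.6927 0.5586 0.1405] [-0.0685  0.0884  0.0354]
0.10589280966085557 [-0.236  -0.7808 -0.5931] [-0.0876  0.0076  0.0356] [0.4354 0.031  0.036 ]
0.10425588527495681 [ 0.017  -0.2221 -1.5338] [-0.0568  0.0667 -0.0402] [0.4351 0.0312 0.1195] 7.7417
```

View pics/ws4.png

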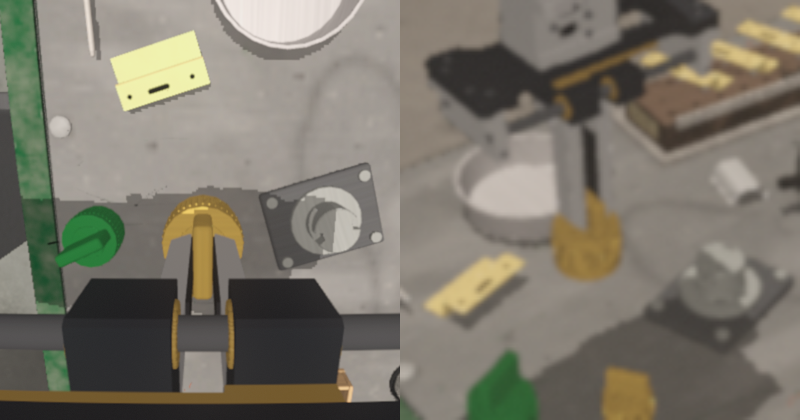

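```bash
cat > ov.py <<'E'
from h import *
def ov(f,cx,cy,zt,th,crop,sc,out):
    im=f["img"][:,:,::-1].copy(); u0,u1,v0,v1=crop
    im=cv2.resize(im[v0:v1,u0:u1],None,fx=sc,fy=sc,interpolation=cv2.INTER_CUBIC)
    def P(X): return tuple(np.round((proj(f,X)-[u0,v0]+.5)*sc-.5).astype(int).tolist())
    for z,r in ((zt,.0235),(zt-.032,.0235)):
        pts=[P([cx+r*np.cos(a),cy+r*np.sin(a),z]) for a in np.linspace(0,2*np.pi,60)]
        cv2.polylines(im,[np.array(pts)],True,(255,0,0) if z==zt else (0,0,255),1)
    c,s=np.cos(th),np.sin(th)
    q=[P([cx+c*a-s*b,cy+s*a+c*b,zt+.026]) for a,b in((.02,.005),(-.02,.005),(-.02,-.005),(.02,-.005))]
    cv2.polylines(im,[np.array(q)],True,(0,255,0),1); cv2.imwrite(out,im)
E
python3 - <<'E'
from ov import *
f=np.load("f4.npy",allow_pickle=True).item();s=np.load("f4s.npy",allow_pickle=True).item()
ov(f,.4351,.0312,.1157,np.pi/2,(230,340,170,290),5,"pics/o1.png")
ov(s,.4351,.0312,.1157,np.pi/2,(240,350,140,250),5,"pics/o2.png")
print(f["cam_to_world"])
E
```

```text
[[ 9.99998160e-01 -1.31177454e-03  1.39993815e-03  4.33698050e-01]
 [ 9.24817013e-04  9.68937215e-01  2.47305111e-01  1.03001926e-01]
 [-1.68086073e-03 -2.47303362e-01  9.68936645e-01  2.98942930e-01]
 [ 0.00000000e+00  0.00000000e+00  0.00000000e+00  1.00000000e+00]]
```

View pics/o1.png

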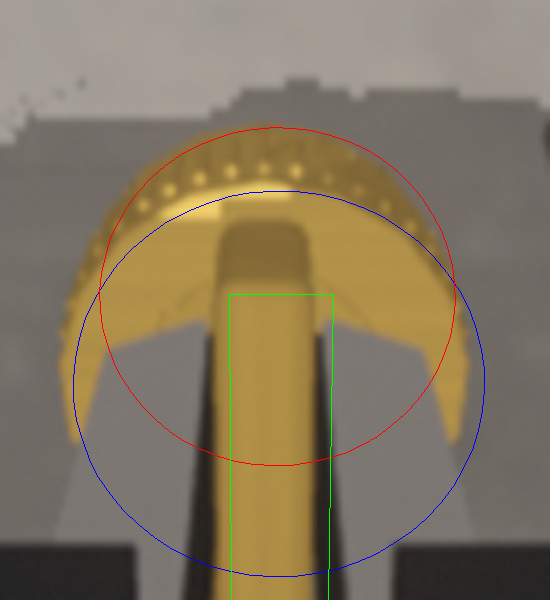

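View pics/o2.png

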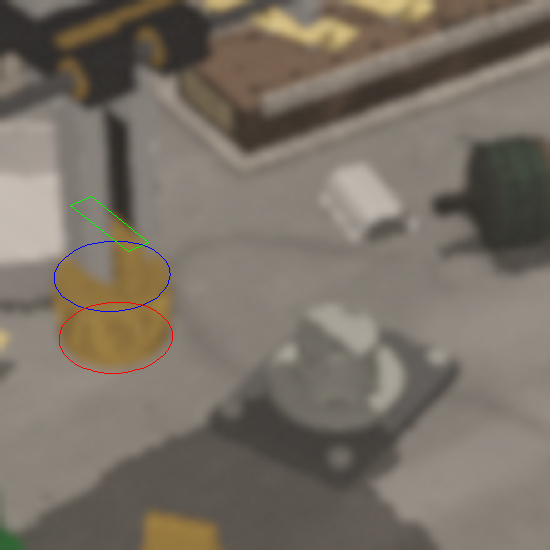

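```bash
python3 - <<'E'
from h import *
np.set_printoptions(precision=4,suppress=True)
th=0.41+np.pi
G=np.array([.5423,.0155])
p=G-0.07*np.array([np.cos(th),np.sin(th)])
print(p, inverse_kinematics([*p,.12],rot(th)), inverse_kinematics([*G,.08],rot(th)), inverse_kinematics([*G,.05],rot(th-1.3)))
move_pose([*p,.12],rot(th))
print(current_width(),current_wrist_force(),current_wrist_torque(),current_ee_pos(),current_joint_positions(),current_time_s())
f=grab_frame("wrist"); cv2.imwrite("pics/w5.png",f["img"][:,:,::-1]); np.save("f5.npy",f,allow_pickle=True)
print(f["cam_to_world"])
f=grab_frame("side"); cv2.imwrite("pics/s5.png",f["img"][:,:,::-1]); np.save("f5s.npy",f,allow_pickle=True)
E
```

```text
[0.6065 0.0434] [-0.3634  0.4946  0.3188  1.7429 -0.1861  0.9337  2.0117] [-0.3407  0.4454  0.3165  1.934  -0.1897  0.7908  2.0617] [-0.5446  0.5446  0.5828  1.9554 -0.4247  0.7642  0.9652]
0.10748659936601071 [ 0.0068  0.4427 -2.0671] [ 0.0569 -0.0085 -0.0007] [0.6062 0.0434 0.1198] [-0.3636  0.4946  0.319   1.7434 -0.1862  0.9337  2.0108] 9.55
[[-0.3982 -0.8892 -0.2253  0.5391]
 [ 0.9173 -0.3858 -0.0983  0.0152]
 [ 0.0005 -0.2458  0.9693  0.2993]
 [ 0.      0.      0.      1.    ]]
```

View pics/w5.png

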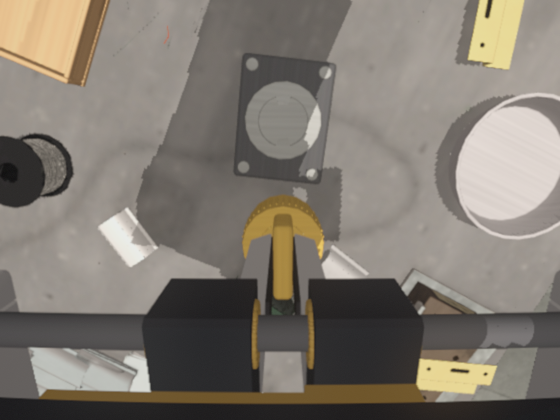

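```bash
python3 - <<'E'
import cv2
a=cv2.imread("pics/w5.png")[50:185,225:345]; cv2.imwrite("pics/w5c.png",cv2.resize(a,(533,600),interpolation=cv2.INTER_CUBIC))
a=cv2.imread("pics/w2.png")[40:180,200:365]; cv2.imwrite("pics/w2d.png",cv2.resize(a,None,fx=4,fy=4,interpolation=cv2.INTER_CUBIC))
E
```

```text
(no output)
```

View pics/w5c.png

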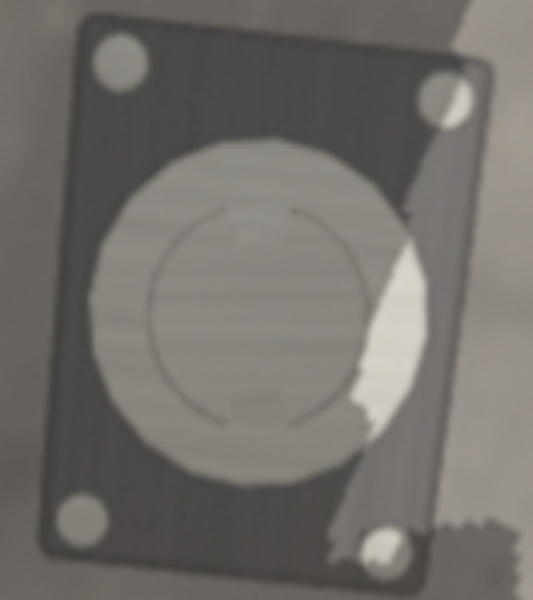

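View pics/w2d.png

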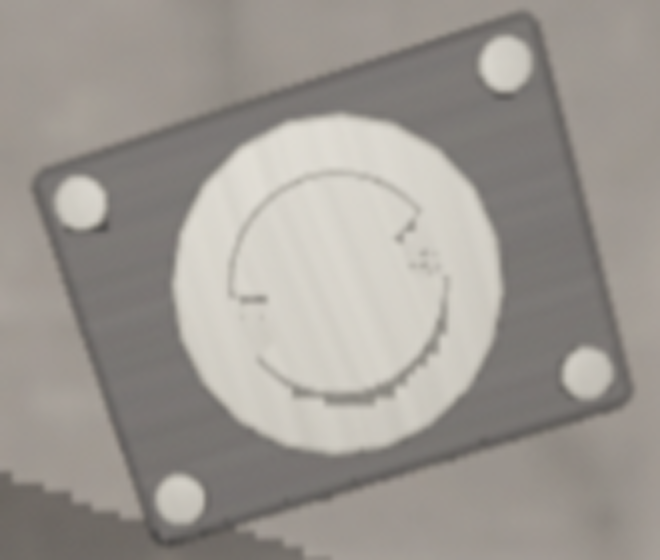

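```bash
python3 - <<'E'
from h import *
np.set_printoptions(precision=4,suppress=True)
f2=np.load("f2.npy",allow_pickle=True).item(); f5=np.load("f5.npy",allow_pickle=True).item()
c2=lambda p:(200+p[0]/4-.375,40+p[1]/4-.375)
k=120/533; c5=lambda p:(225+p[0]*k-.39,50+p[1]*k-.39)
def m(f,c,bo,fl,pl):
    b=np.array([onz(f,c(p),.0105)[:2] for p in bo]); e=b[1]-b[0]
    F=[]
    for pts,z in ((fl,.016),(pl,.042)):
        P=np.array([onz(f,c(p),z)[:2] for p in pts]); s=np.linalg.lstsq(np.c_[2*P,np.ones(len(P))],(P**2).sum(1),rcond=None)[0]; F.append((s[:2],np.sqrt(s[2]+s[:2]@s[:2])))
    print("bolts",b.mean(0),"flange",F[0],"plug",F[1], [np.linalg.norm(b[i]-b[i-1]) for i in range(4)])
    return (b.mean(0)+F[0][0]+F[1][0])/3
m2=m(f2,c2,[(80,202),(505,64),(587,372),(180,498)],[(173,285),(340,113),(502,285),(338,453),(225,160),(460,165),(220,405),(455,405)],[(232,298),(340,172),(420,210),(447,278),(340,400),(260,358),(265,200),(425,360)])
m5=m(f5,c5,[(120,62),(446,100),(386,552),(82,520)],[(90,310),(265,137),(428,315),(258,487),(125,210),(385,200),(145,430),(375,440)],[(148,315),(225,207),(290,207),(366,315),(290,425),(223,425)])
print(m2,m5)
# m = G + Rz(th) b ; b in tool x/(z x) frame
def Rz(a): return np.array([[np.cos(a),-np.sin(a)],[np.sin(a),np.cos(a)]])
A=np.r_[np.c_[np.eye(2),Rz(np.pi/2)],np.c_[np.eye(2),Rz(np.pi+.41)]]
s=np.linalg.solve(A,np.r_[m2,m5]); print("G",s[:2],"bias tool x, left",s[2:])
P=[onz(f5,c5(p),.042)[:2] for p in [(225,207),(290,207),(290,425),(223,425)]]
v=(P[0]+P[1]-P[2]-P[3]); print("slot ang",np.arctan2(v[1],v[0])%np.pi)
E
```

```text
bolts [0.5407 0.0164] flange (array([0.5409, 0.0163]), np.float64(0.030791239254658393)) plug (array([0.5412, 0.0159]), np.float64(0.018346568084174505)) [np.float64(0.058428260173893194), np.float64(0.08268591350623625), np.float64(0.05829719639180159), np.float64(0.0826997197602398)]
bolts [0.5406 0.0162] flange (array([0.5405, 0.0166]), np.float64(0.030519521181620983)) plug (array([0.5409, 0.0161]), np.float64(0.018223871197942308)) [np.float64(0.08273228571520852), np.float64(0.058751954614794634), np.float64(0.08251562879972804), np.float64(0.05841827814513475)]
[0.5409 0.0162] [0.5407 0.0163]
G [0.5407 0.0162] bias tool x, left [ 0.     -0.0002]
slot ang 0.40483170061200324
```

```bash
python3 - <<'E'
from ov import *
f=np.load("f5.npy",allow_pickle=True).item()
ov(f,.6062,.0434,.1158,np.pi+.41,(230,340,170,290),5,"pics/o3.png")
E
```

```text
(no output)
```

View pics/o3.png

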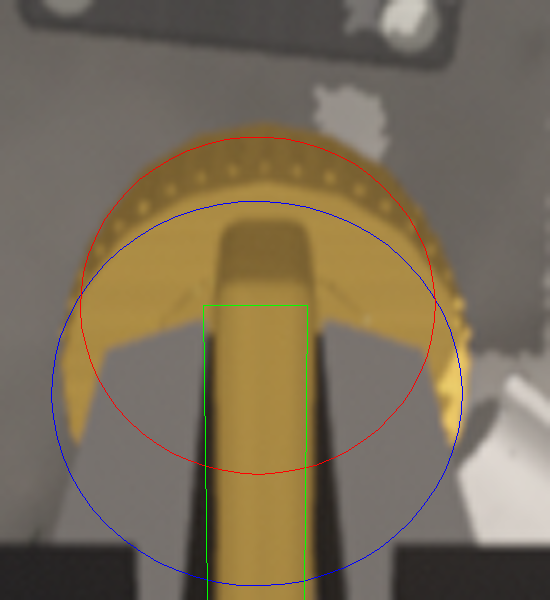

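```bash
python3 - <<'E'
from h import *
np.set_printoptions(precision=3,suppress=True)
th=np.pi+.407; R=rot(th); x,y=.5426,.0159
move_pose([x,y,.10],R); wait(0.1)
F0=current_wrist_force();T0=current_wrist_torque(); print(F0,T0,current_ee_pos())
np.save("F0.npy",np.array([F0,T0]))
z=.10
for z in [.084,.080,.077,.074,.0715,.069,.0665,.064,.062,.060,.0585,.0575,.0565]:
    servo_line([x,y,z],vel=.05)
    F=np.array(current_wrist_force())-F0; T=np.array(current_wrist_torque())-T0
    print(z,current_ee_pos(),F,T,round(current_time_s(),2))
    if abs(F[2])>8 or np.hypot(*F[:2])>8: break
for n in ("side","wrist"):
    f=grab_frame(n); cv2.imwrite(f"pics/{n}6.png",f["img"][:,:,::-1])
E
python3 -c "
import cv2,numpy as np
cv2.imwrite('pics/ws6.png',np.hstack([cv2.imread('pics/wrist6.png')[:,80:480],cv2.resize(cv2.imread('pics/side6.png')[150:260,250:355],(400,420))]))"
```

```text
[ 0.989  0.74  -0.512] [-0.026 -0.022 -0.017] [0.543 0.016 0.1  ]
0.084 [0.543 0.016 0.084] [-0.769 -0.615 -0.12 ] [0.112 0.045 0.008] 10.61
0.08 [0.543 0.016 0.08 ] [-0.308 -0.34  -1.22 ] [ 0.091  0.033 -0.024] 10.86
0.077 [0.543 0.016 0.077] [-0.658 -0.864 -0.973] [ 0.102  0.033 -0.035] 11.11
0.074 [0.542 0.016 0.074] [-0.694 -0.647 -1.335] [0.047 0.076 0.064] 11.36
0.0715 [0.543 0.016 0.071] [-0.617 -1.305 -0.546] [ 0.03   0.056 -0.021] 11.61
0.069 [0.543 0.016 0.069] [-1.02  -0.374 -0.278] [0.148 0.072 0.01 ] 11.86
0.0665 [0.542 0.016 0.066] [-1.096  0.197 -1.735] [0.111 0.041 0.012] 12.11
0.064 [0.542 0.016 0.064] [-0.568  0.085 -1.4  ] [0.101 0.023 0.016] 12.36
0.062 [0.543 0.016 0.062] [-1.141 -1.072 -0.018] [0.069 0.064 0.009] 12.61
0.06 [0.543 0.016 0.06 ] [-1.322 -1.586  0.138] [0.116 0.035 0.02 ] 12.86
0.0585 [0.543 0.016 0.059] [-0.206 -0.714  2.013] [ 0.106 -0.038  0.042] 13.11
0.0575 [0.543 0.016 0.058] [-3.797 -0.574 13.742] [ 0.044  0.857 -0.062] 13.36
```

View pics/ws6.png

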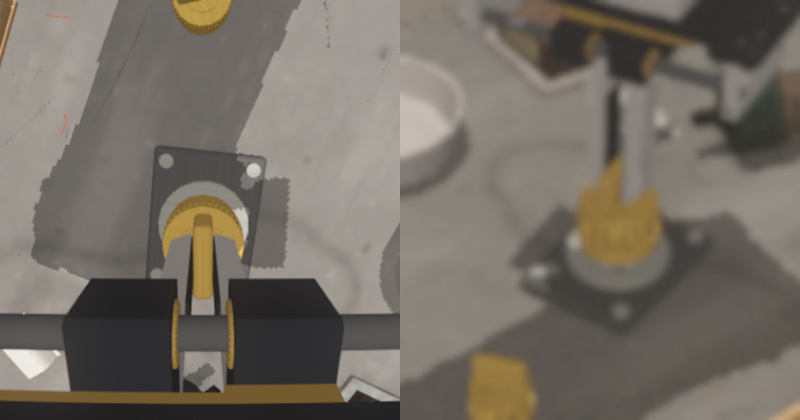

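```bash
cat > screw.py <<'E'
from h import *
import json,sys
np.set_printoptions(precision=3,suppress=True)
F0,T0=np.load("F0.npy")
def rd():
    F=[];T=[]
    for _ in range(3): F.append(current_wrist_force());T.append(current_wrist_torque());wait(.02)
    return np.mean(F,0)-F0,np.mean(T,0)-T0
def go(x,y,z,th,vel=.05): servo_line([x,y,z],vel=vel,orientation=rot(th))
E
python3 - <<'E'
from screw import *
ths=np.pi+.407; x,y=.5426,.0159; z=.0593
go(x,y,z,ths); print(rd(),current_time_s())
d=0
while d<1.0:
    d+=.07; z-=.07*.008
    go(x,y,z,ths-d); F,T=rd()
    print(f"{d:.2f} {z:.4f}",F,T,current_ee_pos(),round(current_time_s(),2))
    if F[2]>5: z+=.0004*min(2,F[2]/8)
    if F[2]<-5: z-=.0004
    if T[2]>.18 or abs(F[2])>25: break
json.dump([d,z],open("st.json","w"))
E
```

```text
(array([-1.211, -0.599, -0.44 ]), array([ 0.038,  0.016, -0.001])) 13.7583
0.07 0.0587 [-0.878 -0.92  -0.317] [ 0.071  0.044 -0.008] [0.543 0.016 0.059] 14.06
0.14 0.0582 [-1.089 -1.052  0.167] [0.089 0.053 0.004] [0.543 0.016 0.058] 14.36
0.21 0.0576 [-0.847 -0.617 -0.846] [0.052 0.056 0.03 ] [0.543 0.016 0.058] 14.66
0.28 0.0571 [-0.628 -0.869 -0.646] [0.06  0.061 0.015] [0.543 0.016 0.057] 14.96
0.35 0.0565 [-0.591 -0.521 -0.402] [0.065 0.031 0.002] [0.543 0.016 0.057] 15.26
0.42 0.0559 [-1.561 -1.007 -0.685] [0.091 0.034 0.048] [0.543 0.016 0.056] 15.56
0.49 0.0554 [-1.224 -0.208 -0.335] [ 0.042  0.04  -0.008] [0.543 0.016 0.055] 15.86
0.56 0.0548 [-1.114 -0.336 -0.23 ] [0.02  0.035 0.033] [0.543 0.016 0.055] 16.16
0.63 0.0543 [-1.183 -1.167 -0.09 ] [0.059 0.05  0.021] [0.543 0.016 0.054] 16.46
0.70 0.0537 [-1.232 -0.606 -0.1  ] [0.058 0.054 0.047] [0.543 0.016 0.054] 16.76
0.77 0.0531 [-0.923 -0.789 -0.771] [0.076 0.029 0.02 ] [0.543 0.016 0.053] 17.06
0.84 0.0526 [-1.21  -0.914 -0.532] [0.04  0.043 0.013] [0.543 0.016 0.053] 17.36
0.91 0.0520 [-1.024 -0.306 -0.504] [0.061 0.023 0.007] [0.543 0.016 0.052] 17.66
0.98 0.0515 [-1.856 -1.099  5.26 ] [-0.017  0.233 -0.016] [0.543 0.016 0.052] 17.96
1.05 0.0512 [-1.811 -0.93  10.355] [-0.078  0.406 -0.044] [0.543 0.016 0.052] 18.26
```

```bash
python3 - <<'E'
from screw import *
ths=np.pi+.407; x,y=.5426,.0159; d,z=json.load(open("st.json")); z=.0516
while d<1.33:
    d+=.03
    go(x,y,z,ths-d); F,T=rd()
    print(f"{d:.2f} {z:.4f}",F,T,current_ee_pos(),round(current_time_s(),2))
    if F[2]>6: z+=.0002
    if T[2]>.17 or F[2]<-20: break
wait(.3)
print(rd(),current_width())
for n in ("side","wrist"):
    f=grab_frame(n); cv2.imwrite(f"pics/{n}7.png",f["img"][:,:,::-1])
json.dump([d,z],open("st.json","w"))
E
python3 -c "
import cv2,numpy as np
cv2.imwrite('pics/ws7.png',np.hstack([cv2.imread('pics/wrist7.png')[:,80:480],cv2.resize(cv2.imread('pics/side7.png')[180:250,270:337],(400,420),interpolation=cv2.INTER_CUBIC)]))"
```

```text
1.08 0.0516 [ 0.264 -1.044  4.287] [-0.098 -0.302  0.02 ] [0.543 0.016 0.052] 18.56
1.11 0.0516 [ 1.269 -2.131  4.658] [-0.188 -0.477  0.221] [0.543 0.016 0.052] 18.86
(array([ 2.291, -1.679,  5.635]), array([-0.242, -0.629,  0.252])) 0.10271575211526988
```

View pics/ws7.png

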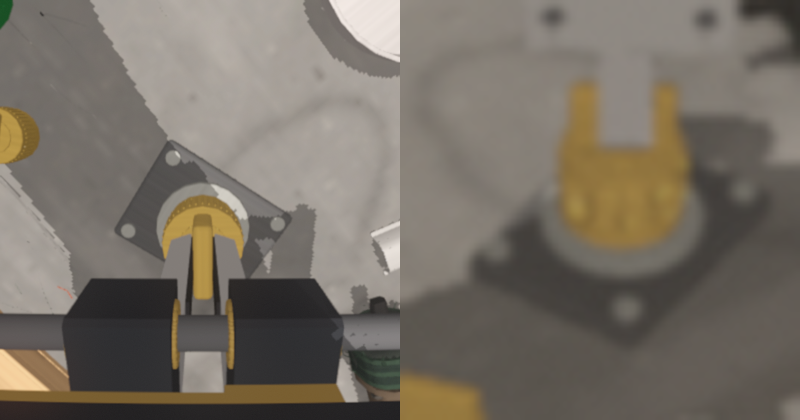

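```bash
python3 - <<'E'
from screw import *
ths=np.pi+.407; x,y=.5426,.0159; d,z=json.load(open("st.json"))
while d>0.001:
    d=max(0,d-.08); z=max(.0517,.0593-.008*d)
    go(x,y,z,ths-d); F,T=rd()
    print(f"{d:.2f} {z:.4f}",F,T)
    if abs(F[2])>20 or T[2]<-.3: print("stop"); break
else:
    for z in [.0615,.064,.070,.076]:
        go(x,y,z,ths); F,T=rd(); print(z,F,T)
        if abs(F[2])>12: print("stop");break
    else:
        go(x,y,.12,ths,vel=.15)
print(current_ee_pos(),current_width(),current_time_s())
for n in ("side","top"):
    f=grab_frame(n); cv2.imwrite(f"pics/{n}8.png",f["img"][:,:,::-1])
E
```

```text
1.03 0.0517 [-0.489 -0.879  6.327] [ 0.026 -0.121  0.041]
0.95 0.0517 [-0.434 -0.209  7.125] [ 0.005 -0.037  0.101]
0.87 0.0523 [-1.21  -1.005  1.676] [0.013 0.177 0.02 ]
0.79 0.0530 [-1.321 -0.681  0.025] [ 0.02   0.176 -0.003]
0.71 0.0536 [-0.729 -0.933  0.067] [ 0.018  0.039 -0.014]
0.63 0.0543 [-1.049 -0.626 -0.572] [0.001 0.021 0.024]
0.55 0.0549 [-0.345 -1.066 -0.269] [ 0.035  0.01  -0.005]
0.47 0.0555 [-1.25  -0.841 -0.12 ] [0.049 0.013 0.021]
0.39 0.0562 [-0.629 -0.699 -1.17 ] [0.041 0.006 0.021]
0.31 0.0568 [-0.324 -0.57  -0.692] [0.061 0.018 0.001]
0.23 0.0575 [-1.164 -0.581 -0.919] [ 0.06  -0.013  0.029]
0.15 0.0581 [-0.831 -0.737 -0.283] [0.073 0.037 0.011]
0.07 0.0587 [-1.111 -0.505 -0.399] [ 0.103 -0.001  0.039]
0.00 0.0593 [-0.387 -0.246 -0.097] [0.087 0.024 0.019]
0.0615 [-0.856 -0.662 -0.842] [0.106 0.043 0.006]
0.064 [-0.835 -1.251 -0.764] [0.08  0.038 0.021]
0.07 [-1.245 -0.432 -0.542] [0.066 0.034 0.044]
0.076 [-0.658 -1.142 -0.155] [0.071 0.046 0.015]
[0.543 0.016 0.12 ] 0.10007361071641425 25.1833
```

View pics/side8.png

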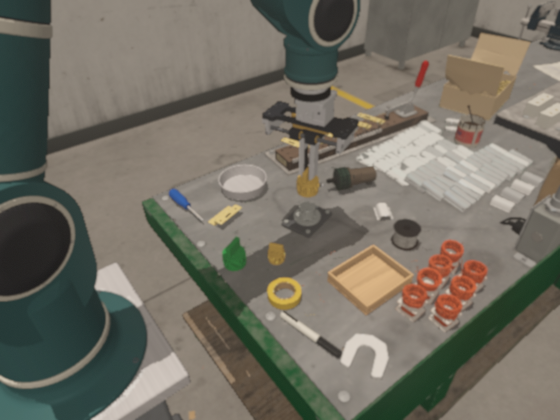

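The cap is off the gauge and held at (307,185), clear of the plug. It stopped tight at 1.11 rad with the rim at flange height, so it is a good cap and goes in the tray at (370,278).

```bash
python3 - <<'E'
from screw import *
th=np.pi/2+.8; x,y=.524,-.202
from h import *
for th in (np.pi/2,np.pi,2.3): print(th,inverse_kinematics([x,y,.04],rot(th)))
move_pose([x,y,.12],rot(np.pi/2)); print(current_ee_pos(),current_time_s())
servo_line([x,y,.06],vel=.15)
for z in [.048,.044,.042,.0405,.0395,.0385]:
    go(x,y,z,np.pi/2); F,T=rd(); print(z,F)
    if F[2]>4: break
t=grab_frame("top"); cv2.imwrite("pics/top9.png",t["img"][:,:,::-1])
f=grab_frame("side"); cv2.imwrite("pics/side9.png",f["img"][:,:,::-1]); print(current_time_s())
E
python3 -c "
import cv2,numpy as np
cv2.imwrite('pics/ws9.png',np.hstack([cv2.resize(cv2.imread('pics/side9.png')[200:320,310:430],(400,400)),cv2.resize(cv2.imread('pics/top9.png')[120:240,300:420],(400,400),interpolation=cv2.INTER_CUBIC)]))"
```

```text
1.5707963267948966 [-0.242  0.641  0.731  1.915 -0.583  0.81   0.808]
3.141592653589793 [-0.019  0.556  0.425  1.908 -0.327  0.746  2.163]
2.3 [-0.128  0.589  0.571  1.912 -0.446  0.769  1.422]
[ 0.524 -0.201  0.12 ] 26.5333
0.048 [-0.9   -0.598 -0.734]
0.044 [-1.237 -0.562 -0.918]
0.042 [-0.88  -0.623 -0.886]
0.0405 [-1.259 -0.545 -0.825]
0.0395 [-1.878 -1.009  5.194]
28.825
```

View pics/ws9.png

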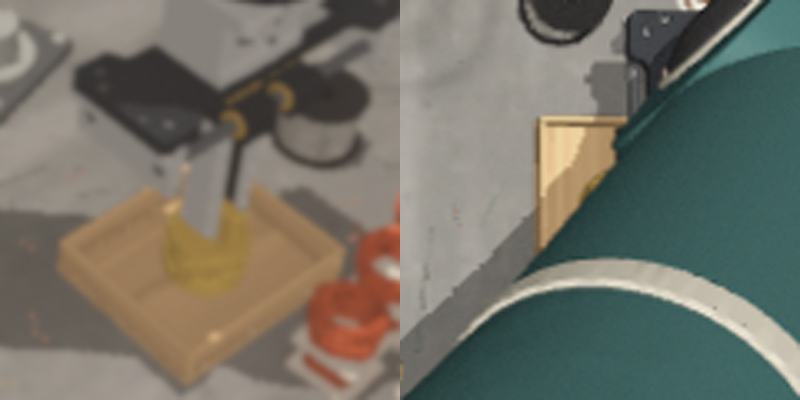

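```bash
python3 - <<'E'
from screw import *
ungrasp(); print(current_width(),rd()[0])
x,y,z=current_ee_pos()
servo_line([x,y,.16],vel=.12)
move_pose([.45,.15,.25],rot(np.pi/2)); wait(.3)
t=grab_frame("top"); cv2.imwrite("pics/top10.png",t["img"][:,:,::-1])
f=grab_frame("side"); cv2.imwrite("pics/side10.png",f["img"][:,:,::-1]); print(current_time_s())
for n in ("cap_wing","tray_in"):
    for g,z in((t,.04),(f,.04)):
        for s in silhouettes(g,n): print(n,round(s["confidence"],2),s["position"],onz(g,s["position"],z if n=="cap_wing" else .015))
E
python3 -c "
import cv2,numpy as np
cv2.imwrite('pics/ws10.png',np.hstack([cv2.imread('pics/side10.png')[60:400,140:500],cv2.imread('pics/top10.png')[:340,120:480]]))"
```

```text
1.0007562582275422 [-0.814 -1.12   0.671]
33.15
cap_wing 0.8 [367.4, 180.1] [ 0.523 -0.204  0.04 ]
cap_wing 0.68 [270.7, 263.9] [0.344 0.004 0.04 ]
cap_wing 0.66 [290.9, 227.8] [ 0.42  -0.039  0.04 ]
cap_wing 0.22 [265.5, 172.0] [0.539 0.016 0.04 ]
cap_wing 0.94 [369.1, 270.4] [ 0.513 -0.203  0.04 ]
cap_wing 0.92 [231.1, 257.6] [ 0.325 -0.014  0.04 ]
cap_wing 0.59 [275.0, 256.1] [ 0.395 -0.064  0.04 ]
tray_in 0.69 [363.6, 192.2] [ 0.499 -0.201  0.015]
tray_in 0.88 [369.0, 286.8] [ 0.502 -0.218  0.015]
```

View pics/ws10.png

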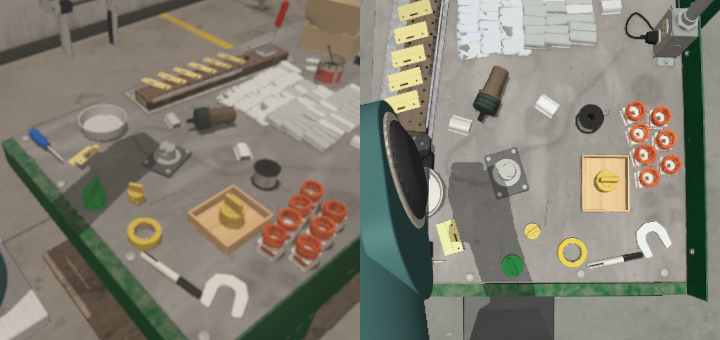

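The cap stands upright in the tray at top (367,180) and side (369,270), released. The bystanders are where they were and the arm is clear, so I'm handing in.

```bash
python3 -c "
from station import *
hand_in(); print(current_time_s())"
```

```text
the job is handed in; nothing more can be done
the job is handed in; nothing more can be done
```

The large brass wing cap went fully home on the gauge, so I sorted it into the wooden tray and handed the job in. No verdict was reported. The clock read 33.2 s just before hand-in.

- **Trial:** The lugs dropped into the slots at about 0.41 rad, with the rim about 6.5 mm above the flange. The cap ran down freely and its rim met the flange to within about 0.4 mm. It came tight at 1.11 rad past the slot, with about 0.25 Nm on the wrist. The most I measured along the plug's axis was about 14 N, when the lugs reached the bottom of the slots.
- **Removal and sorting:** It unscrewed back to the slot with little resistance and lifted off freely. I set it down near the tray's centre and released it.
- **Last checks:** The side and top pictures show the cap standing upright in the tray, by the top view about 2 mm from where I set it down. The arm is clear and the visible bystanders look unmoved. In the last top picture the arm covers the screwdriver, but the side picture shows it in place.
- **Disagreements:** The wrist camera showed an offset of about 1.6 mm from the robot's own coordinates, and the top camera differed from it by up to 3 mm. I corrected for this by measuring the cap and gauge relative to each other. In the last pictures the networks put the tray about 20 mm nearer the robot than before, probably because the cap now hides part of it; the tray is fixed.

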